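# Weigh the stoneware jar with ring weights

### The job

Find the weight of the stoneware jar on the kitchen balance: put ring weights over the pin of the empty pan, one after another, until the beam settles as near level as these weights can bring it. Feel for the pin with the weight and never force it, let each weight go only when it sits flat on the pan or on the weight below, and leave weights you do not need on the table. Do not disturb the jar or the other things on the table.

Things in the scene. Friction and masses are not known exactly. Their poses are not given: they have to be found in the camera images.
- balance: White kitchen balance with two pans, fixed to the table: base 110 x 360 x 22 mm, origin at the centre of its underside; its beam lies along its y axis, 85 mm above the table. The jar pan is at its +y end, the pin pan at its -y end. A parallel linkage keeps both pans level while they rise and fall.
- beam (a joint): Beam of the balance, rad: 0 = level (dark pointer upright between two marks), positive = jar side down. Stops at +0.2 and -0.2; starts on +0.2. Arms 150 mm. Self-righting like a spring: between the stops it tips 0.1 rad per 100 g of difference between the pans (a pan yields 15 mm per newton); well damped, settles in about 1.5 s.
- pinpan_mid (a point): Centre of the top face of the pin pan, a flat rimless steel disc, 100 mm wide, 120 mm above the table with the beam level, moving with the beam. A steel pin, 12 mm in diameter, 45 mm high, flat-topped with a 1 mm chamfer, stands on it only roughly in the middle: up to 5.5 mm off this point along each axis of the balance, differently each time, fixed during the job. The pin is not tracked.
- jarpan_mid (a point): Centre of the top face of the jar pan, a flat steel disc of 120 mm diameter; it carries the jar.
- jar: Cream stoneware lidded jar, 80 mm in diameter and 102 mm high, origin at the centre of its underside; stands on the jar pan. What it weighs is unknown, between 245 and 375 g.
- napkin_ring: Thin wooden tube, 42 mm in diameter, 30 mm high, standing among the weights; not a weight, leave it alone.
- stein: Stoneware mug, 140 mm high; bystander.
- teaspoon: Steel teaspoon, 140 mm; bystander.
- remote: Black remote control, 160 x 45 x 18 mm; bystander.
- egg_cup: White egg cup, 48 mm wide, 50 mm high; bystander.
- coaster: Cork coaster, 90 mm; bystander.
- w50: Steel ring weight of 50 g: plain disc of 27 mm diameter, 16 mm thick, with a 14.4 mm hole right through along its axis (z); origin at the centre of its underside. Lies flat on the table at the start; the four weights differ only in diameter (27, 35, 42 and 47 mm for 50, 100, 150 and 200 g).
- w100: Steel ring weight of 100 g: plain disc of 35 mm diameter, 16 mm thick, with a 14.4 mm hole right through along its axis (z); origin at the centre of its underside. Lies flat on the table at the start; the four weights differ only in diameter (27, 35, 42 and 47 mm for 50, 100, 150 and 200 g).
- w150: Steel ring weight of 150 g: plain disc of 42 mm diameter, 16 mm thick, with a 14.4 mm hole right through along its axis (z); origin at the centre of its underside. Lies flat on the table at the start; the four weights differ only in diameter (27, 35, 42 and 47 mm for 50, 100, 150 and 200 g).
- w200: Steel ring weight of 200 g: plain disc of 47 mm diameter, 16 mm thick, with a 14.4 mm hole right through along its axis (z); origin at the centre of its underside. Lies flat on the table at the start; the four weights differ only in diameter (27, 35, 42 and 47 mm for 50, 100, 150 and 200 g).
Not all that is in view belongs to the job. What is shaped like the w150 but green or orange is not meant.

How it is judged (in metres and radians):
On the way:
1. a first weight sits flat on the pin pan with the pin through it (((z of w50 in the frame of pinpan_mid between -0.004 and 0.004 m and horizontal distance between w50 and pinpan_mid below 0.0103 m and angle between w50's own z axis and vertical below 0.06 rad) or (z of w100 in the frame of pinpan_mid between -0.004 and 0.004 m and horizontal distance between w100 and pinpan_mid below 0.0103 m and angle between w100's own z axis and vertical below 0.06 rad) or (z of w150 in the frame of pinpan_mid between -0.004 and 0.004 m and horizontal distance between w150 and pinpan_mid below 0.0103 m and angle between w150's own z axis and vertical below 0.06 rad) or (z of w200 in the frame of pinpan_mid between -0.004 and 0.004 m and horizontal distance between w200 and pinpan_mid below 0.0103 m and angle between w200's own z axis and vertical below 0.06 rad))), for 0.2 s.
At the end, for the whole second after the job is handed in: The beam is at rest within 0.035 rad of level (35 g), the jar stands upright on its pan within 25 mm of its centre, and every weight is either on the pin (flat on the pan or stacked flat on another, within 10 mm of the pan's centre) or on the table (value of joint beam between -0.035 and 0.035 rad and velocity of joint beam between -0.05 and 0.05 rad/s and horizontal distance between jar and jarpan_mid below 0.025 m and angle between jar's own z axis and vertical below 0.1 rad and ((z of w50 in the frame of pinpan_mid between -0.004 and 0.036 m and horizontal distance between w50 and pinpan_mid below 0.0103 m and angle between w50's own z axis and vertical below 0.06 rad) or height (world z) of w50 below 0.02 m) and ((z of w100 in the frame of pinpan_mid between -0.004 and 0.036 m and horizontal distance between w100 and pinpan_mid below 0.0103 m and angle between w100's own z axis and vertical below 0.06 rad) or height (world z) of w100 below 0.02 m) and ((z of w150 in the frame of pinpan_mid between -0.004 and 0.036 m and horizontal distance between w150 and pinpan_mid below 0.0103 m and angle between w150's own z axis and vertical below 0.06 rad) or height (world z) of w150 below 0.02 m) and ((z of w200 in the frame of pinpan_mid between -0.004 and 0.036 m and horizontal distance between w200 and pinpan_mid below 0.0103 m and angle between w200's own z axis and vertical below 0.06 rad) or height (world z) of w200 below 0.02 m)); the robot touches nothing.
It fails at once if a weight is pressed against the balance with more than 18 N (contact force between any of w50, w100, w150, w200 and balance above 18 N).
It fails at once if a weight drops or is rammed down the pin faster than 0.45 m/s ((horizontal distance between w50 and pinpan_mid below 0.015 m and z of w50 in the frame of pinpan_mid below 0.04 m and linear speed of w50 above 0.45 m/s) or (horizontal distance between w100 and pinpan_mid below 0.015 m and z of w100 in the frame of pinpan_mid below 0.04 m and linear speed of w100 above 0.45 m/s) or (horizontal distance between w150 and pinpan_mid below 0.015 m and z of w150 in the frame of pinpan_mid below 0.04 m and linear speed of w150 above 0.45 m/s) or (horizontal distance between w200 and pinpan_mid below 0.015 m and z of w200 in the frame of pinpan_mid below 0.04 m and linear speed of w200 above 0.45 m/s)).
It fails at once if the robot itself presses on the balance with more than 8 N (contact force between the arm and balance above 8 N).
It fails at once if the jar is touched by the robot or leaves its place (contact force between the arm and jar above 0.5 N or horizontal distance between jar and jarpan_mid above 0.025 m).
It fails at once if a bystander is moved by more than 25 mm (distance of any of napkin_ring, stein, teaspoon, remote, egg_cup, coaster from where it was at the start of the episode above 0.025 m).
It also fails if it takes over 72 s, if anything falls off the work surface, if the arm or the gripper's body presses on something with over 40 N, if the wrist force passes 120 N, or if a joint passes its speed limit or range.

### The arm

A 6-joint arm with a two-finger parallel gripper is mounted at the origin on the work surface. World frame = base frame: x ahead of the robot, y to its left, z up, the work surface at z = 0. Lengths are in m, angles in degrees, forces in N, time in s.
With the tool pointing down it reaches from about 0.4 to 0.825 m from the base axis. Payload 7 kg.
Tool frame: the origin (TCP) lies at the very end of the fingers, on their centre line; the grasp point (between the pads) lies 19 mm behind it (ctrl.grasp_offset is the distance from the TCP to the grasp point, in m); z points along the fingers, y is the line along which they close (so a half turn about z gives the same grasp; the last joint's range is limited). The gripper opens to 88 mm and grips with 3 to 60 N. Pads are 19 mm wide; open, the fingers measure 130 mm over their backs; the gripper's body (78 mm by 193 mm) begins 47 mm behind the grasp point.
Start: joints at [85.376, 20.546, 0.682, 0, -70.136, -16.507], TCP at [0.243, 0.63, 0.204] pointing down, gripper open.
Joint ranges: [-176.03, 176.03], [-82.01, 121.73], [-58.28, 71.71], [-173.87, 95.51], [-174.79, -0.11], [-173.66, 173.66]. Speed limits (degrees/s): [136.94, 136.94, 172.46, 180, 180, 180].

### API

Orientations are given as [roll, pitch, yaw] about the fixed x, y, z axes, in that order (R = Rz(yaw) Ry(pitch) Rx(roll)).
In Python, from plant import ctrl gives the robot as it stands. The module is installed in compiled form; this text tells all that it offers.
- The arm moves only by the tool jog_arm, never from a script. Its argument "plan" is a list that holds one entry, the list of rows, each a list of 7 numbers: the opening, from 0 (shut) to 1 (fully open), then the shift along the tool's x, y, z in m, then the turn, a rotation vector about the tool's x, y, z in degrees. A call has 1 to 20 rows; each row is the pose to reach, as a shift and turn from the pose commanded when the call began, along the tool's axes at that moment; what a row does not reach only later rows make up. A row lasts 1/8 s, in which the tool goes at most 62.5 mm and 10.7 degrees, less where a joint would pass 70% of its speed; a pose out of reach is approached as far as the arm can. A call with a gripper value outside its range is refused whole. The fingers move at their own pace and stop on an object; the grip force is fixed at half the most. Time passes only in rows, so rows that repeat a pose let the fingers close. It gives the time, the measured TCP pose, the force, the opening and the grip force at its end, in the units of the state.
- ctrl.get_obs(): the state, without advancing time (a new reading comes with each control period).
- ctrl.snapshot(name): name is "scene" or "top"; returns a dict with "image" (400x640x3 uint8, red, green, blue), "vertical_fov" (degrees; the focal length in pixels is half the picture's height over the tangent of half this angle, whatever the lens; pixels are square), "cx", "cy" (the principal point, pixels), "k1" (the pictures are not rectified: a ray, as slopes to the right and down, at radius r is drawn at 1 + k1 r^2 times it, then the intrinsics apply), "R" (3x3) and "t" (3): a world point X has camera coordinates R X + t. Camera axes: x right, y down, z forward; pixel columns grow to the right and rows downward; lengths in m; the calibration is good to about 2 mm. A picture is of the moment at which its call begins. There is no depth.
- ctrl.close_job(): hands the job in; it is judged then, once.
The state is a dict: "clock": time; "joint_pos": joint angles; "qvel": joint speeds; "tau": joint torques, N m; "tool_pos": TCP position; "orientation": TCP orientation; "force": force on the tool from outside, world axes, zero at the start; "moment": the same for the moment, N m; "opening": finger opening in m; "gripper_force": force on a finger pad.
Only numpy, scipy, OpenCV 4.12 (cv2) and the standard library are available. Lean on these libraries where they do the work, as an engineer would, in place of code of your own. Each camera call takes 0.05 s, during which the arm holds its last target. There are 200 camera calls.

## Working session

There is one attempt and no reset: what is moved stays moved. The work goes in short steps, Python scripts to look and compute and a tool call to move; the robot and the scene stay as the last step left them, time stands still between calls to the robot, and variables do not carry over. Pictures are saved under pics/ and viewed, at most 10 in all, crops included, and the job is handed in when it is done.

Besides the shell and the picture viewer there is one more tool, called after ">>>" by a JSON object that holds its "method" and its "body", one argument or row to a line. jog_arm: Moves the arm, as the interface text tells. Its arguments: {"type":"object","properties":{"plan":{"type":"array","items":{"type":"array","items":{"type":"array","items":{"type":"number"}}}}},"required":["plan"]}

```bash
mkdir -p pics
cat > h.py <<'E'
import numpy as np, cv2
from plant import ctrl
def snap(n):
    return ctrl.snapshot(n)
def K(s):
    f=200/np.tan(np.radians(s["vertical_fov"]/2)); return f
def ray(s,u,v):
    f=K(s); xd=(u-s["cx"])/f; yd=(v-s["cy"])/f; rd=np.hypot(xd,yd); r=rd
    for _ in range(30): r=rd/(1+s["k1"]*r*r)
    k=r/rd if rd>0 else 1
    R=np.array(s["R"]); t=np.array(s["t"])
    return -R.T@t, R.T@np.array([xd*k,yd*k,1])
def onz(s,u,v,z):
    o,d=ray(s,u,v); return o+d*(z-o[2])/d[2]
def proj(s,X):
    c=np.array(s["R"])@np.array(X)+np.array(s["t"]); x,y=c[:2]/c[2]; g=1+s["k1"]*(x*x+y*y); f=K(s)
    return np.array([f*x*g+s["cx"],f*y*g+s["cy"]])
def save(n,im): cv2.imwrite("pics/"+n+".png",cv2.cvtColor(im,cv2.COLOR_RGB2BGR))
E
python3 - <<'E'
from h import *
for n in("top","scene"):
    s=snap(n); save(n,s["image"]); print(n,s["vertical_fov"],s["k1"],s["cx"],s["cy"],(-np.array(s["R"]).T@np.array(s["t"])).round(3)); 
    print(np.array(s["R"]).round(2).tolist())
    np.save(n+".npy",s,allow_pickle=True)
print(ctrl.get_obs(),ctrl.grasp_offset)
E
```

```text
top 46.50828231388612 -0.0014804146496049208 320.3772618600091 201.401274168 [ 0.268 -0.006  1.451]
[[0.01, -1.0, -0.02], [-0.99, -0.01, -0.15], [0.15, 0.03, -0.99]]
scene 55.829076298179785 -0.017067560005227734 322.5831927473301 203.86825070694624 [ 0.873 -0.543  0.895]
[[0.82, 0.58, 0.0], [0.44, -0.62, -0.65], [-0.38, 0.53, -0.76]]
{'clock': 0.1, 'joint_pos': array([ 8.53767055e+01,  2.05883889e+01,  6.39258499e-01, -1.66056010e-02,
       -7.01369780e+01, -1.65057579e+01]), 'qvel': array([-0.08336055, -0.00446234,  0.08018608,  0.02120974, -0.02752894,
        0.01760747]), 'tau': array([-9.48282577e-04, -5.84162843e+01,  2.93753046e+01,  7.01555818e+00,
        1.01551219e-02, -5.43143301e-05]), 'tool_pos': array([0.24319505, 0.62915977, 0.20330982]), 'orientation': array([ 1.79913005e+02, -9.49864982e-03, -2.11346990e+01]), 'force': array([0.12227838, 0.15616216, 0.29782793]), 'moment': array([-0.02747962,  0.00623915, -0.03743224]), 'gripper_force': 0.0, 'opening': 0.0876353214704652} 0.0188
```

View pics/top.png

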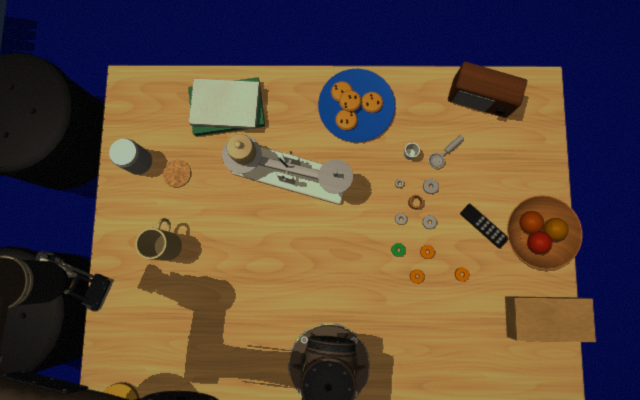

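View pics/scene.png

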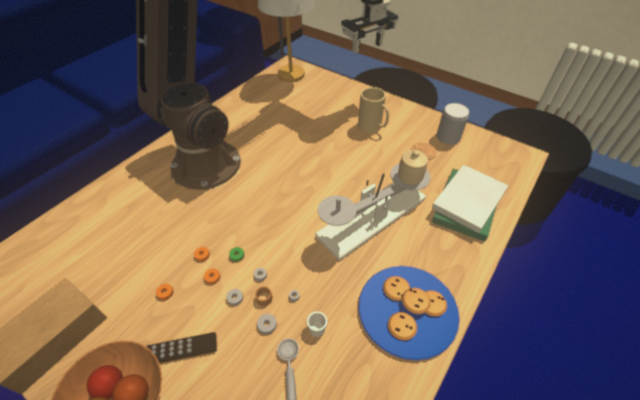

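Candidates (top view): steel rings at (399,183), (431,186), (401,218), (430,222). Not meant: wooden napkin ring (416,202), green ring (398,250), orange rings (427,252), (417,277), (462,274). The steel ones fit the description. I'll measure them and check a close crop.

Run:
```python
from h import *
for n,box in(("top",(380,165,450,240)),("scene",(215,255,310,345))):
    s=np.load(n+".npy",allow_pickle=True).item(); im=s["image"]
    hsv=cv2.cvtColor(im,cv2.COLOR_RGB2HSV); x0,y0,x1,y1=box
    m=np.zeros(im.shape[:2],np.uint8); m[y0:y1,x0:x1]=(hsv[y0:y1,x0:x1,1]<75)*255
    for c in cv2.findContours(m,cv2.RETR_EXTERNAL,cv2.CHAIN_APPROX_NONE)[0]:
        if cv2.contourArea(c)<25: continue
        (u,v),(a,b),_=cv2.fitEllipse(c); P=onz(s,u,v,.010)
        d=np.linalg.norm(P+np.array(s["R"]).T@np.array(s["t"]))
        print(n,round(u,1),round(v,1),P.round(4),"diam",round((max(a,b)+1)*d/K(s)*1000,1))
s=np.load("scene.npy",allow_pickle=True).item(); t=np.load("top.npy",allow_pickle=True).item()
print("pan scene/top",onz(s,337,211,.15).round(3),onz(t,337,176,.15).round(3))
a=cv2.resize(s["image"][150:270,300:440],None,fx=5,fy=5,interpolation=cv2.INTER_CUBIC)[:600,:700]
save("bal",a)
a=cv2.resize(t["image"][160:260,380:480],None,fx=5,fy=5,interpolation=cv2.INTER_CUBIC);save("rings",a)
```

```text
top 429.1 221.7 [ 0.4319 -0.3069  0.01  ] diam 43.1
top 400.6 218.5 [ 0.441 -0.219  0.01 ] diam 34.5
top 399.1 183.0 [ 0.5533 -0.2158  0.01  ] diam 27.6
top 430.4 185.6 [ 0.5457 -0.3133  0.01  ] diam 47.9
scene 288.2 341.8 [ 0.6165 -0.3184  0.01  ] diam 51.8
scene 266.2 323.4 [ 0.5448 -0.314   0.01  ] diam 51.5
scene 293.7 295.3 [ 0.5531 -0.2164  0.01  ] diam 27.6
scene 234.3 296.6 [ 0.4315 -0.3071  0.01  ] diam 44.6
scene 259.6 273.8 [ 0.4403 -0.2197  0.01  ] diam 36.2
pan scene/top [ 0.549 -0.018  0.15 ] [ 0.544 -0.019  0.15 ]
```

View pics/rings.png

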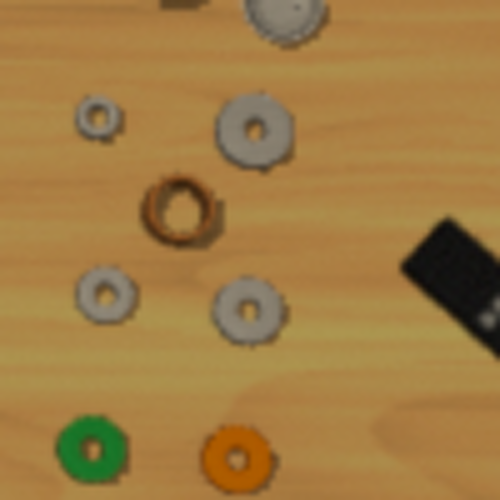

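View pics/bal.png

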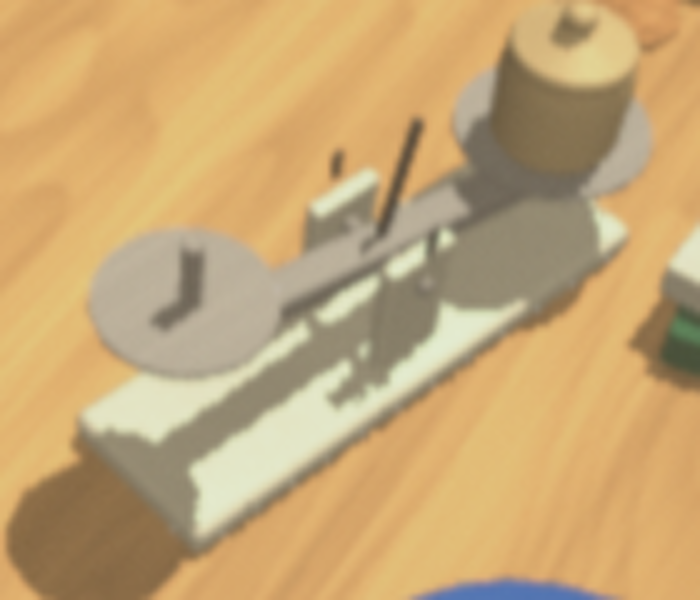

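The rings crop shows all four steel rings clear of the wooden napkin ring. The diameters fit: w200 (430,186), w150 (429,222), w100 (401,218), w50 (399,183). The balance crop shows the pin at about (338,200) top and (338,211) foot in the scene picture.

```bash
cat >> h.py <<'E'
def shift(target,frm,yaw=-21.1):
    d=np.array(target)-np.array(frm); c,s_=np.cos(np.radians(yaw)),np.sin(np.radians(yaw))
    return np.array([d[0]*c+d[1]*s_, d[0]*s_-d[1]*c, -d[2]]).round(4)
E
python3 - <<'E'
from h import *
s=np.load("scene.npy",allow_pickle=True).item(); t=np.load("top.npy",allow_pickle=True).item()
print("pin top, foot",onz(s,338.4,199.8,.195).round(4),onz(s,338.6,211.2,.15).round(4))
for n,i,box in(("scene",s,(310,190,357,235)),("top",t,(315,155,358,195))):
    x0,y0,x1,y1=box; hsv=cv2.cvtColor(i["image"],cv2.COLOR_RGB2HSV)[y0:y1,x0:x1]
    m=((hsv[...,1]<70)&(hsv[...,2]<205)).astype(np.uint8)*255
    m=cv2.morphologyEx(m,cv2.MORPH_OPEN,cv2.getStructuringElement(cv2.MORPH_ELLIPSE,(13,13)))
    c=max(cv2.findContours(m,cv2.RETR_EXTERNAL,cv2.CHAIN_APPROX_NONE)[0],key=cv2.contourArea)
    e=cv2.fitEllipse(cv2.convexHull(c)); print(n,e,onz(i,e[0][0]+x0,e[0][1]+y0,.15).round(4))
st=[.243,.63,.204]
for p in([.545,-.3135,.12],): print(shift(p,st))
print(shift([.545,-.3135,.22],st),shift([.40,.14,.24],st))
E
```

```text
pin top, foot [ 0.5512 -0.0183  0.195 ] [ 0.5524 -0.0165  0.15  ]
scene ((27.5881290435791, 20.595182418823242), (29.46506118774414, 39.940242767333984), 94.36058807373047) [ 0.5492 -0.0164  0.15  ]
top ((13.631277084350586, 22.8940486907959), (38.62406921386719, 47.37424087524414), 82.83428955078125) [0.5386 0.0045 0.15  ]
[0.6214 0.7715 0.084 ]
[ 0.6214  0.7715 -0.016 ] [ 0.3229  0.4006 -0.036 ]
```

>>> {"method": "jog_arm", "body": {
  "plan": [
    [[0.7, 0.06, 0.06, -0.02, 0, 0, 0], [0.7, 0.32, 0.4, -0.03, 0, 0, 0], [0.7, 0.32, 0.4, -0.03, 0, 0, 0], [0.7, 0.32, 0.4, -0.03, 0, 0, 0], [0.7, 0.32, 0.4, -0.03, 0, 0, 0], [0.7, 0.32, 0.4, -0.03, 0, 0, 0], [0.7, 0.32, 0.4, -0.03, 0, 0, 0], [0.7, 0.32, 0.4, -0.03, 0, 0, 0], [0.7, 0.621, 0.772, -0.02, 0, 0, 0], [0.7, 0.621, 0.772, -0.02, 0, 0, 0], [0.7, 0.621, 0.772, -0.02, 0, 0, 0], [0.7, 0.621, 0.772, -0.02, 0, 0, 0], [0.7, 0.621, 0.772, -0.02, 0, 0, 0], [0.7, 0.621, 0.772, -0.02, 0, 0, 0], [0.7, 0.621, 0.772, -0.02, 0, 0, 0], [0.7, 0.621, 0.772, 0.03, 0, 0, 0], [0.7, 0.621, 0.772, 0.084, 0, 0, 0], [0.7, 0.621, 0.772, 0.13, 0, 0, 0], [0.7, 0.621, 0.772, 0.16, 0, 0, 0], [0.7, 0.621, 0.772, 0.16, 0, 0, 0]]
  ]
}}

```text
clock: 2.6
tool_pos: [0.542, -0.3138, 0.0413]
orientation: [180.0, 0.3, -21.2]
force: [0.2, -0.0, 0.1]
opening: 0.0612
gripper_force: 0.0
```

>>> {"method": "jog_arm", "body": {
  "plan": [
    [[0.7, 0, 0, 0.03, 0, 0, 0], [0.7, 0, 0, 0.04, 0, 0, 0], [0.7, 0, 0, 0.04, 0, 0, 0], [0.3, 0, 0, 0.04, 0, 0, 0], [0.3, 0, 0, 0.04, 0, 0, 0], [0.3, 0, 0, 0.04, 0, 0, 0], [0.3, 0, 0, 0.04, 0, 0, 0]]
  ]
}}

```text
clock: 3.48
tool_pos: [0.5444, -0.3144, 0.0044]
orientation: [-180.0, -0.0, -21.1]
force: [-0.2, 0.3, -0.8]
opening: 0.0288
gripper_force: 0.0
```

Run:
```python
from h import *
s=snap("scene"); a=cv2.resize(s["image"][200:380,180:400],None,fx=3,fy=3,interpolation=cv2.INTER_CUBIC); save("g1",a); print(ctrl.get_obs()["opening"],proj(s,[.5444,-.3144,.0044]))
```

```text
0.02767330439865887 [266.2476733  324.37110694]
```

View pics/g1.png

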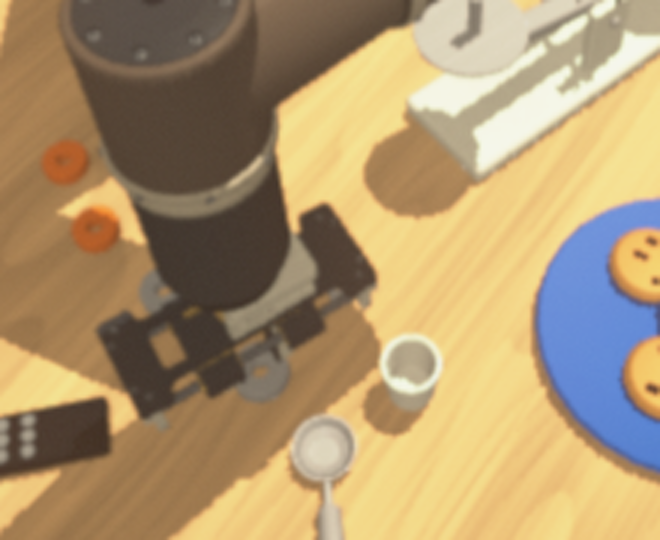

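Run:
```python
from h import *
s=snap("scene"); t=snap("top")
a=cv2.resize(s["image"][290:350,210:310],None,fx=8,fy=8,interpolation=cv2.INTER_CUBIC)[:,:400+400]
a=cv2.convertScaleAbs(a,alpha=1.6)[:,:]
b=cv2.resize(t["image"][160:240,380:480],None,fx=5,fy=5,interpolation=cv2.INTER_CUBIC); b=cv2.convertScaleAbs(b,alpha=1.6)
a=cv2.resize(a,(500,300)); save("g2",np.vstack([a,cv2.resize(b,(500,300))]))
o=ctrl.get_obs(); print(o["opening"],o["gripper_force"],o["force"],o["joint_pos"])
```

```text
0.02619060491532948 0.0 [ 1.04033205  0.70237806 -0.98560363] [-1.22460647e+01  2.70029806e+01 -1.84141881e+01  1.76806393e-03
 -4.45826421e+01  8.11132238e+01]
```

View pics/g2.png

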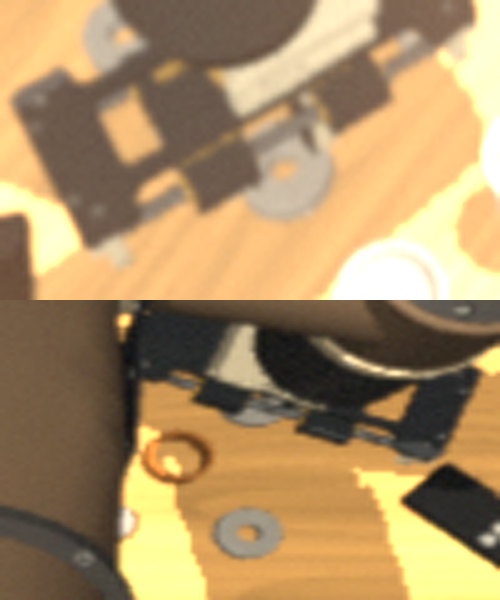

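The top crop shows the ring partly under the hand. The lower crop doesn't settle whether it is between the fingers. I'll open, rise, and look again.

>>> {"method": "jog_arm", "body": {
  "plan": [
    [[0.7, 0, 0, 0, 0, 0, 0], [0.7, 0, 0, 0, 0, 0, 0], [0.7, 0, 0, 0, 0, 0, 0], [0.7, 0, 0, -0.06, 0, 0, 0], [0.7, 0, 0, -0.08, 0, 0, 0], [0.7, 0, 0, -0.08, 0, 0, 0]]
  ]
}}

```text
clock: 4.38
tool_pos: [0.5456, -0.3147, 0.0864]
orientation: [-180.0, -0.2, -21.1]
force: [-0.1, 1.0, -0.2]
opening: 0.0611
gripper_force: 0.0
```

Run:
```python
from h import *
s=snap("scene"); np.save("s2.npy",s,allow_pickle=True)
a=cv2.resize(s["image"][250:350,200:320],None,fx=6,fy=6,interpolation=cv2.INTER_CUBIC); a=cv2.convertScaleAbs(a,alpha=1.4)
o=ctrl.get_obs(); p=o["tool_pos"]; print(p,o["opening"],o["orientation"])
y=np.array([np.sin(np.radians(-21.1)),-np.cos(np.radians(-21.1)),0])
for k in(-.031,0,.031):
    q=(proj(s,p+k*y)-[200,250])*6; cv2.circle(a,tuple(int(v) for v in q),4,(255,0,0),-1)
q=(proj(s,[.545,-.3135,.016])-[200,250])*6; cv2.circle(a,tuple(int(v) for v in q),4,(0,0,255),-1)
save("g3",a)
```

```text
[ 0.54453742 -0.31435459  0.08473706] 0.060986438155024615 [-1.79974453e+02 -8.08873479e-02 -2.11413360e+01]
```

View pics/g3.png

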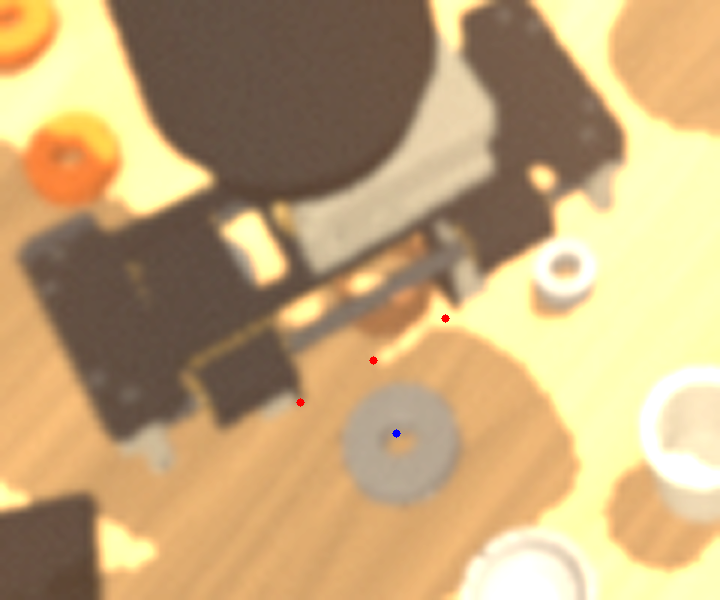

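The picture shows the ring almost unmoved, with its hole at (267,323), and the finger tips where the state puts them. So the pads slid over the ring's top edge. I'll try again lower and close in stages.

>>> {"method": "jog_arm", "body": {
  "plan": [
    [[0.7, 0, 0, 0.06, 0, 0, 0], [0.7, 0, 0, 0.08, 0, 0, 0], [0.7, 0, 0, 0.083, 0, 0, 0], [0.7, 0, 0, 0.083, 0, 0, 0], [0.5, 0, 0, 0.083, 0, 0, 0], [0.5, 0, 0, 0.083, 0, 0, 0], [0.5, 0, 0, 0.083, 0, 0, 0]]
  ]
}}

```text
clock: 5.3
tool_pos: [0.5446, -0.3144, 0.0019]
orientation: [-180.0, -0.1, -21.1]
force: [-0.1, -0.5, 0.6]
opening: 0.0444
gripper_force: 0.0
```

Run:
```python
from h import *
o=ctrl.get_obs(); print(o["tool_pos"],o["opening"],o["gripper_force"],o["force"])
```

```text
[ 0.54464502 -0.31444854  0.0018624 ] 0.04439522954835422 0.0 [-0.08442793 -0.52114785  0.56191036]
```

>>> {"method": "jog_arm", "body": {
  "plan": [
    [[0.0, 0, 0, 0, 0, 0, 0], [0.0, 0, 0, 0, 0, 0, 0], [0.0, 0, 0, 0, 0, 0, 0], [0.0, 0, 0, 0, 0, 0, 0], [0.0, 0, 0, 0, 0, 0, 0]]
  ]
}}

```text
clock: 5.92
tool_pos: [0.5443, -0.3144, 0.0011]
orientation: [180.0, 0.0, -21.1]
force: [1.0, -0.6, -0.0]
opening: 0.0018
gripper_force: 0.0
```

Run:
```python
from h import *
s=snap("scene"); a=cv2.convertScaleAbs(s["image"][280:350,210:320],alpha=1.5)
o=ctrl.get_obs(); print(o["tool_pos"],o["opening"],o["gripper_force"],o["force"])
a=cv2.resize(a,None,fx=7,fy=7,interpolation=cv2.INTER_CUBIC); save("g4",a)
```

```text
[ 0.5442992  -0.3143706   0.00114788] 0.0010951537831867945 0.0 [-0.44990833  0.21250535  0.41822408]
```

View pics/g4.png

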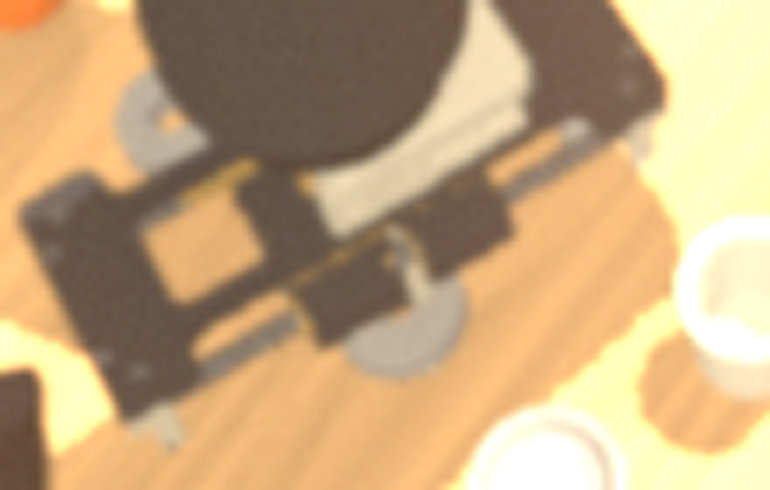

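The picture shows the fingers fully shut, with their tips drawn over the ring at about (268,324), and the ring unmoved. Either the tips are higher than reported or something is off in x/y, so I'll feel gently downward to find out.

>>> {"method": "jog_arm", "body": {
  "plan": [
    [[0.0, 0, 0, 0.002, 0, 0, 0], [0.0, 0, 0, 0.003, 0, 0, 0], [0.0, 0, 0, 0.003, 0, 0, 0]]
  ]
}}

```text
clock: 6.35
tool_pos: [0.5442, -0.3143, -0.002]
orientation: [180.0, 0.0, -21.1]
force: [-0.2, -1.1, 0.6]
opening: 0.0005
gripper_force: 0.0
```

Run:
```python
from h import *
o=ctrl.get_obs(); print(o)
for z in(.001,.0165): print(z,proj(snap("scene"),[.5443,-.3144,z]),proj(snap("top"),[.5443,-.3144,z]))
```

```text
{'clock': 6.35, 'joint_pos': array([-1.22433105e+01,  2.74497055e+01, -1.86853740e+01,  3.65445671e-04,
       -4.38832095e+01,  8.11109439e+01]), 'qvel': array([ 0.03103323, -0.06182643,  0.16322211,  0.09775095, -0.0717328 ,
       -0.00594698]), 'tau': array([-1.22941251e-04, -5.95817327e+01,  2.16450423e+01,  5.07160753e+00,
        1.00699458e-01, -3.96854671e-05]), 'tool_pos': array([ 0.54416364, -0.31434864, -0.00201502]), 'orientation': array([ 1.79996924e+02,  1.80301803e-02, -2.11321036e+01]), 'force': array([-0.19508666, -1.08975094,  0.63398635]), 'moment': array([ 0.04657799,  0.05666794, -0.03772451]), 'gripper_force': 0.0, 'opening': 0.0005290115569064585}
0.001 [266.37336313 324.91418709] [430.11620204 186.59531159]
0.0165 [265.65126045 322.30813851] [431.1566003  185.67360317]
```

There is no contact even at a reported z of -2 mm, so the tips really sit higher than the state says. I'll open and feel down to the table around the ring.

>>> {"method": "jog_arm", "body": {
  "plan": [
    [[0.72, 0, 0, 0, 0, 0, 0], [0.72, 0, 0, 0, 0, 0, 0], [0.72, 0, 0, 0, 0, 0, 0], [0.72, 0, 0, 0, 0, 0, 0], [0.72, 0, 0, 0.002, 0, 0, 0], [0.72, 0, 0, 0.004, 0, 0, 0], [0.72, 0, 0, 0.006, 0, 0, 0], [0.72, 0, 0, 0.006, 0, 0, 0]]
  ]
}}

```text
clock: 7.55
tool_pos: [0.5441, -0.3143, -0.0081]
orientation: [180.0, 0.0, -21.1]
force: [-0.4, 0.2, 0.0]
opening: 0.063
gripper_force: 0.0
```

>>> {"method": "jog_arm", "body": {
  "plan": [
    [[0.72, 0, 0, 0.002, 0, 0, 0], [0.72, 0, 0, 0.004, 0, 0, 0], [0.72, 0, 0, 0.005, 0, 0, 0], [0.72, 0, 0, 0.005, 0, 0, 0]]
  ]
}}

```text
clock: 8.05
tool_pos: [0.5442, -0.3144, -0.0129]
orientation: [180.0, 0.0, -21.1]
force: [0.6, 0.5, 0.4]
opening: 0.0631
gripper_force: 0.0
```

>>> {"method": "jog_arm", "body": {
  "plan": [
    [[0.72, 0, 0, 0.002, 0, 0, 0], [0.72, 0, 0, 0.003, 0, 0, 0], [0.72, 0, 0, 0.004, 0, 0, 0], [0.72, 0, 0, 0.004, 0, 0, 0]]
  ]
}}

```text
clock: 8.55
tool_pos: [0.5442, -0.3144, -0.0169]
orientation: [180.0, 0.0, -21.1]
force: [0.0, -0.4, 0.0]
opening: 0.0631
gripper_force: 0.0
```

>>> {"method": "jog_arm", "body": {
  "plan": [
    [[0.72, 0, 0, 0.002, 0, 0, 0], [0.72, 0, 0, 0.003, 0, 0, 0], [0.72, 0, 0, 0.004, 0, 0, 0], [0.72, 0, 0, 0.004, 0, 0, 0]]
  ]
}}

```text
clock: 9.05
tool_pos: [0.5442, -0.3144, -0.021]
orientation: [180.0, 0.0, -21.1]
force: [0.6, 0.1, 0.5]
opening: 0.0631
gripper_force: 0.0
```

>>> {"method": "jog_arm", "body": {
  "plan": [
    [[0.45, 0, 0, 0, 0, 0, 0], [0.45, 0, 0, 0, 0, 0, 0], [0.45, 0, 0, 0, 0, 0, 0]]
  ]
}}

```text
clock: 9.43
tool_pos: [0.5444, -0.3143, -0.0208]
orientation: [-180.0, -0.0, -21.1]
force: [0.1, 1.4, -0.6]
opening: 0.0468
gripper_force: 30.0
```

The grip holds: 46.8 mm at 30 N. The ring's underside is 20.8 mm above the reported TCP z. I'll carry it over to the pin and then measure where it hangs.

>>> {"method": "jog_arm", "body": {
  "plan": [
    [[0.3, 0, 0, -0.04, 0, 0, 0], [0.3, 0, 0, -0.1, 0, 0, 0], [0.3, 0, 0, -0.16, 0, 0, 0], [0.3, 0, 0, -0.22, 0, 0, 0], [0.3, 0, 0, -0.236, 0, 0, 0], [0.3, -0.1, -0.28, -0.236, 0, 0, 0], [0.3, -0.1, -0.28, -0.236, 0, 0, 0], [0.3, -0.1, -0.28, -0.236, 0, 0, 0], [0.3, -0.1, -0.28, -0.236, 0, 0, 0], [0.3, -0.1, -0.28, -0.236, 0, 0, 0], [0.3, -0.1, -0.28, -0.236, 0, 0, 0], [0.3, -0.1, -0.28, -0.236, 0, 0, 0]]
  ]
}}

```text
clock: 10.92
tool_pos: [0.5513, -0.0172, 0.2143]
orientation: [179.9, 0.1, -21.1]
force: [0.5, 0.8, -2.7]
opening: 0.0465
gripper_force: 30.0
```

Run:
```python
from h import *
s=snap("scene"); t=snap("top"); np.save("s3.npy",s,allow_pickle=True); np.save("t3.npy",t,allow_pickle=True)
p=ctrl.get_obs()["tool_pos"]; print(p)
a=cv2.resize(s["image"][150:230,290:400],None,fx=7,fy=7,interpolation=cv2.INTER_CUBIC)
c=p+[0,0,.0208]
for th in np.linspace(0,6.28,24):
    q=(proj(s,c+[.0235*np.cos(th),.0235*np.sin(th),0])-[290,150])*7+3; cv2.circle(a,tuple(int(v) for v in q),1,(255,0,0),-1)
save("h1",cv2.convertScaleAbs(a,alpha=1.4)[:600,:800]); print(proj(s,c),proj(t,c))
```

```text
[ 0.55156542 -0.01805614  0.21457561]
[339.13074988 188.64036919] [336.93660427 166.68430554]
```

View pics/h1.png

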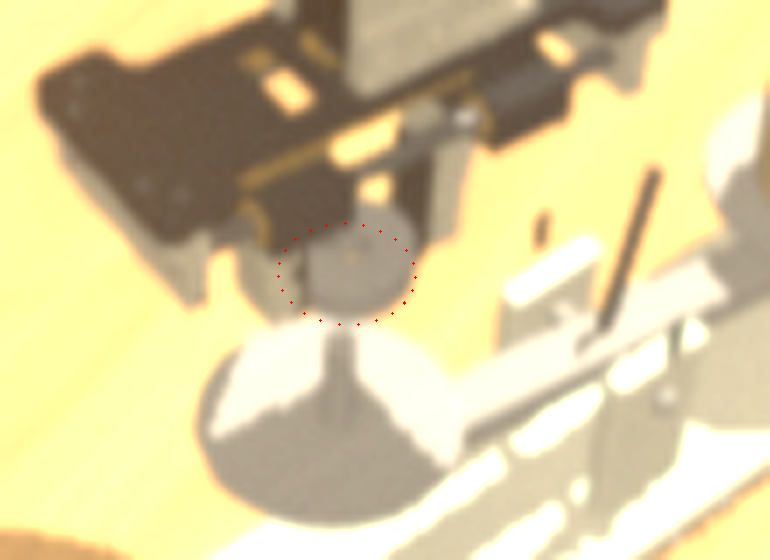

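The ring hangs where predicted: visible hole at about (340,187), outline within 1 px of my projected circle. The pin below it is at about (338,202). Now I'll lower and feel.

>>> {"method": "jog_arm", "body": {
  "plan": [
    [[0.3, 0, 0, 0.02, 0, 0, 0], [0.3, 0, 0, 0.034, 0, 0, 0], [0.3, 0, 0, 0.038, 0, 0, 0], [0.3, 0, 0, 0.04, 0, 0, 0], [0.3, 0, 0, 0.042, 0, 0, 0], [0.3, 0, 0, 0.044, 0, 0, 0], [0.3, 0, 0, 0.046, 0, 0, 0], [0.3, 0, 0, 0.046, 0, 0, 0]]
  ]
}}

```text
clock: 12.02
tool_pos: [0.5521, -0.0171, 0.1692]
orientation: [-180.0, -0.0, -21.1]
force: [0.4, -0.7, -1.5]
opening: 0.047
gripper_force: 30.0
```

>>> {"method": "jog_arm", "body": {
  "plan": [
    [[0.3, 0, 0, 0.002, 0, 0, 0], [0.3, 0, 0, 0.004, 0, 0, 0], [0.3, 0, 0, 0.006, 0, 0, 0], [0.3, 0, 0, 0.006, 0, 0, 0], [0.3, 0, 0, 0.006, 0, 0, 0]]
  ]
}}

```text
clock: 12.65
tool_pos: [0.552, -0.0171, 0.1632]
orientation: [-180.0, 0.0, -21.1]
force: [1.2, -0.3, 0.1]
opening: 0.0469
gripper_force: 30.0
```

```bash
cat >> h.py <<'E'
def f(n=4):
    F=[]
    for _ in range(n): F.append(ctrl.get_obs()["force"]); ctrl.snapshot("top")
    return np.mean(F,0).round(2)
E
python3 -c "
from h import *
print(f(),ctrl.get_obs()['tool_pos'])"
```

```text
[-0.18 -1.22  0.07] [ 0.55194631 -0.01710375  0.163202  ]
```

>>> {"method": "jog_arm", "body": {
  "plan": [
    [[0.3, 0, 0, 0.002, 0, 0, 0], [0.3, 0, 0, 0.004, 0, 0, 0], [0.3, 0, 0, 0.005, 0, 0, 0], [0.3, 0, 0, 0.005, 0, 0, 0], [0.3, 0, 0, 0.005, 0, 0, 0]]
  ]
}}

```text
clock: 13.48
tool_pos: [0.5519, -0.0172, 0.1582]
orientation: [180.0, 0.0, -21.1]
force: [-1.0, -0.7, 0.2]
opening: 0.0469
gripper_force: 30.0
```

```bash
python3 -c "
from h import *
print(f(),ctrl.get_obs()['tool_pos'])
a=np.load('s3.npy',allow_pickle=True).item()['image']; b=snap('scene')['image']
w=lambda i:cv2.cvtColor(i[165:205,360:390],cv2.COLOR_RGB2GRAY)
for i in(a,b):
  g=w(i); 
  for r in(10,20): print(r+165,np.round(np.average(np.arange(360,390),weights=np.clip(90-g[r].astype(float),0,None)+1e-6),1),g[r].min())
d=np.abs(a[200:235,305:365].astype(int)-b[200:235,305:365]).sum(2); print('lower pan diff',(d>60).sum())
"
```

```text
[-0.45 -1.14 -0.29] [ 0.55192473 -0.01715883  0.15820772]
175 374.5 95
185 374.5 102
175 362.7 60
185 361.8 63
lower pan diff 754
```

```bash
cat >> h.py <<'E'
def beam():
    "beam angle from the rise of the jar since the first picture (beam on +0.2 stop)"
    a=np.load("scene.npy",allow_pickle=True).item(); b=snap("scene")
    J=proj(a,[.624,.27,.16]); u,v=int(J[0]),int(J[1]); x0,x1,y0,y1=u-22,u+22,v-26,v+18
    g=[cv2.cvtColor(i["image"],cv2.COLOR_RGB2GRAY).astype(np.float32) for i in(a,b)]
    k=4; T=cv2.resize(g[0][y0:y1,x0:x1],None,fx=k,fy=k,interpolation=cv2.INTER_CUBIC)
    S=cv2.resize(g[1][y0-20:y1+6,x0-6:x1+6],None,fx=k,fy=k,interpolation=cv2.INTER_CUBIC)
    m=cv2.matchTemplate(S,T,cv2.TM_CCOEFF_NORMED); _,sc,_,l=cv2.minMaxLoc(m)
    dv=20-l[1]/k; per=(proj(a,[.624,.27,.15])-proj(a,[.624,.27,.16]))[1]/.01
    dz=dv/per; return dict(uv=(u,v),du=l[0]/k-6,dv=dv,dz=round(dz,4),angle=round(.2-dz/.15,3),score=round(sc,3))
E
python3 -c "
from h import *
print(beam(),f())"
```

```text
{'uv': (414, 157), 'du': 1.5, 'dv': 4.0, 'dz': np.float64(0.0155), 'angle': np.float64(0.096), 'score': 0.928} [-0.15 -1.53  0.27]
```

The jar has risen 15 mm, so the ring is resting on the pin top and pushing the beam down, not yet on the pin. I'll ease off and search in small steps, checking force between them.

>>> {"method": "jog_arm", "body": {
  "plan": [
    [[0.3, 0, 0, -0.006, 0, 0, 0], [0.3, -0.001, 0, -0.007, 0, 0, 0], [0.3, -0.002, 0, -0.007, 0, 0, 0], [0.3, -0.002, 0, -0.007, 0, 0, 0], [0.3, -0.002, 0, -0.007, 0, 0, 0]]
  ]
}}

```text
clock: 14.6
tool_pos: [0.5502, -0.0163, 0.1651]
orientation: [-180.0, -0.0, -21.1]
force: [1.0, 0.6, 0.6]
opening: 0.0469
gripper_force: 30.0
```

```bash
python3 -c "
from h import *
print(beam(),f(3),ctrl.get_obs()['tool_pos'])"
```

```text
{'uv': (414, 157), 'du': 1.0, 'dv': 2.25, 'dz': np.float64(0.0087), 'angle': np.float64(0.142), 'score': 0.964} [ 0.97 -0.1  -0.34] [ 0.55009761 -0.01639208  0.16508401]
```

>>> {"method": "jog_arm", "body": {
  "plan": [
    [[0.3, 0.0005, 0.0009, 0, 0, 0, 0], [0.3, 0.001, 0.0017, 0, 0, 0, 0], [0.3, 0.001, 0.0017, 0, 0, 0, 0]]
  ]
}}

```text
clock: 15.18
tool_pos: [0.5501, -0.0185, 0.165]
orientation: [180.0, 0.0, -21.1]
force: [-0.2, 0.7, -0.9]
opening: 0.0468
gripper_force: 30.0
```

```bash
python3 -c "
from h import *
print(beam()['dz'],f(3),ctrl.get_obs()['tool_pos'])"
```

```text
0.0087 [-0.23  0.98  0.01] [ 0.55018919 -0.01844815  0.16507035]
```

>>> {"method": "jog_arm", "body": {
  "plan": [
    [[0.3, 0.001, 0, 0, 0, 0, 0], [0.3, 0.002, 0, 0, 0, 0, 0], [0.3, 0.002, 0, 0, 0, 0, 0]]
  ]
}}

```text
clock: 15.75
tool_pos: [0.5523, -0.0192, 0.1651]
orientation: [180.0, 0.0, -21.1]
force: [-1.2, 0.1, -0.2]
opening: 0.0468
gripper_force: 30.0
```

```bash
python3 -c "
from h import *
print(beam()['dz'],f(2),ctrl.get_obs()['tool_pos'])"
```

```text
0.0087 [-0.51 -0.3   0.61] [ 0.55228202 -0.01917019  0.16517351]
```

>>> {"method": "jog_arm", "body": {
  "plan": [
    [[0.3, 0.0005, -0.0009, 0, 0, 0, 0], [0.3, 0.001, -0.0017, 0, 0, 0, 0], [0.3, 0.001, -0.0017, 0, 0, 0, 0]]
  ]
}}

```text
clock: 16.27
tool_pos: [0.5539, -0.0179, 0.1652]
orientation: [180.0, -0.0, -21.1]
force: [-0.4, -1.7, -0.2]
opening: 0.0468
gripper_force: 30.0
```

```bash
python3 -c "
from h import *
print(beam()['dz'],f(2),ctrl.get_obs()['tool_pos'])"
```

```text
0.0087 [-0.72 -0.35  0.12] [ 0.55387968 -0.01786778  0.16520017]
```

>>> {"method": "jog_arm", "body": {
  "plan": [
    [[0.3, -0.0005, -0.0009, 0, 0, 0, 0], [0.3, -0.001, -0.0017, 0, 0, 0, 0], [0.3, -0.001, -0.0017, 0, 0, 0, 0]]
  ]
}}

```text
clock: 16.8
tool_pos: [0.5537, -0.0158, 0.1653]
orientation: [-180.0, -0.0, -21.1]
force: [0.4, -1.0, 0.1]
opening: 0.0465
gripper_force: 30.0
```

```bash
python3 -c "
from h import *
print(beam()['dz'],f(2),ctrl.get_obs()['tool_pos'])"
```

```text
0.0087 [ 0.34 -0.59 -0.54] [ 0.55366521 -0.01583808  0.16523121]
```

>>> {"method": "jog_arm", "body": {
  "plan": [
    [[0.3, -0.001, 0, 0, 0, 0, 0], [0.3, -0.002, 0, 0, 0, 0, 0], [0.3, -0.002, 0, 0, 0, 0, 0]]
  ]
}}

```text
clock: 17.32
tool_pos: [0.5517, -0.0151, 0.1652]
orientation: [-180.0, -0.0, -21.1]
force: [1.7, -0.3, -0.3]
opening: 0.0464
gripper_force: 30.0
```

```bash
python3 -c "
from h import *
print(beam()['dz'],f(2),ctrl.get_obs()['tool_pos'])
s=np.load('s3.npy',allow_pickle=True).item(); a=np.load('scene.npy',allow_pickle=True).item()
print('hole',onz(s,339.57,186.4,.2514),'tcp then .5516 -.0181')
print('pin',onz(a,338.0,199.2,.195),onz(a,338.1,210.8,.15))
# pin silhouette in the first picture: dark vertical bar on the pan
g=cv2.cvtColor(a['image'],cv2.COLOR_RGB2GRAY)
print(g[194:216,331:347])
# held ring outline
g=cv2.cvtColor(s['image'],cv2.COLOR_RGB2GRAY); print(g[178:200,332:353])
"
```

```text
0.0087 [ 0.99 -0.17 -0.83] [ 0.5516586  -0.01511317  0.16516082]
hole [ 0.55626178 -0.02425483  0.2514    ] tcp then .5516 -.0181
pin [ 0.54930688 -0.01720517  0.195     ] [ 0.5506576  -0.01617356  0.15      ]
[[190 190 189 190 190 188 184 181 179 178 177 180 181 182 181 182]
 [187 186 187 189 187 186 183 179 176 177 179 180 181 181 182 181]
 [181 182 183 182 181 180 179 177 175 176 176 178 180 181 181 181]
 [179 180 180 179 179 173 176 178 175 175 177 177 177 179 179 178]
 [181 181 179 177 174 167 172 177 175 172 175 177 177 178 177 177]
 [180 178 177 176 170 154 157 165 165 162 172 178 177 177 177 177]
 [178 177 176 175 167 136 130 138 138 146 168 177 177 178 178 178]
 [178 176 176 176 165 128 111 114 116 133 165 176 178 178 178 179]
 [176 177 177 176 166 127 106 106 108 130 164 176 178 178 178 178]
 [177 177 178 177 167 125 106 105 109 132 166 177 178 177 176 177]
 [177 178 178 178 167 127 105 105 110 135 167 177 177 177 176 177]
 [177 177 178 178 165 126 106 105 113 140 168 177 176 176 176 177]
 [178 178 179 176 159 121 105 105 111 140 168 176 176 177 178 177]
 [178 178 178 173 1
[... 1843 characters left out ...]
0 106 109 111 113 113 114 111 112 110 108 109 116 138 170 187
  192 193 192]
 [110  99 106 110 108 109 110 110 110 110 110 109 111 120 143 171 187 192
  192 192 194]
 [119 127 137 131 120 116 113 113 112 113 116 122 133 149 174 189 193 192
  193 194 196]
 [153 167 176 170 155 143 131 128 132 139 144 155 169 180 190 193 193 192
  193 195 198]
 [182 192 196 191 178 165 152 147 160 170 175 183 190 194 194 193 193 193
  196 198 200]
 [195 197 197 191 172 154 144 143 164 183 190 192 195 196 196 195 193 196
  199 202 203]
 [197 197 194 187 157 133 127 128 148 182 192 195 195 195 196 194 196 198
  201 205 207]
 [195 194 194 184 150 125 120 123 144 180 193 195 195 194 195 195 196 198
  202 206 207]]
```

```bash
python3 -c "
from h import *
s=np.load('s3.npy',allow_pickle=True).item(); a=np.load('scene.npy',allow_pickle=True).item()
r=onz(s,339.1,187.8,.2354); p=onz(a,337.95,198.15,.195); print(r,p)
T=np.array([.5516,-.0181,.165])+p-r; print(T, shift([T[0],T[1],.165],[.5517,-.0151,.165]))
# predicted near rim of pin top for that p, and edges of the ring for r
rim=lambda S,c,R:np.array([proj(S,c+[R*np.cos(q),R*np.sin(q),0]) for q in np.linspace(0,6.28,90)])
e=rim(a,p,.006); print(e.min(0),e.max(0)); e=rim(s,r,.0235); print(e.min(0),e.max(0))
"
```

```text
[ 0.5499976  -0.01583213  0.2354    ] [ 0.54728109 -0.01439405  0.195     ]
[ 0.54888349 -0.01666192  0.1246    ] [-0.0021  0.0025 -0.    ]
[335.52650953 196.34371899] [340.3734819  199.97041051]
[329.26862179 180.73696802] [348.93939365 195.10324246]
```

Refined from edge profiles: the pin's near rim and the ring's edges both match the predictions. The pin is about 1.5 mm from the nearest point already tried, so I'll go there.

>>> {"method": "jog_arm", "body": {
  "plan": [
    [[0.3, -0.001, 0.001, 0, 0, 0, 0], [0.3, -0.002, 0.0025, 0, 0, 0, 0], [0.3, -0.002, 0.0025, 0, 0, 0, 0], [0.3, -0.002, 0.0025, 0, 0, 0, 0]]
  ]
}}

```text
clock: 17.98
tool_pos: [0.5487, -0.0169, 0.1651]
orientation: [180.0, 0.0, -21.1]
force: [-0.7, -0.0, -0.1]
opening: 0.0469
gripper_force: 30.0
```

```bash
python3 -c "
from h import *
print(beam()['dz'],f(2),ctrl.get_obs()['tool_pos'])"
```

```text
0.0087 [0.48 0.17 0.08] [ 0.54868915 -0.0168709   0.16507805]
```

>>> {"method": "jog_arm", "body": {
  "plan": [
    [[0.3, -0.0006, -0.001, 0, 0, 0, 0], [0.3, -0.0012, -0.0018, 0, 0, 0, 0], [0.3, -0.0012, -0.0018, 0, 0, 0, 0]]
  ]
}}

```text
clock: 18.5
tool_pos: [0.5481, -0.0146, 0.1649]
orientation: [180.0, 0.0, -21.1]
force: [0.8, -0.1, -2.0]
opening: 0.0466
gripper_force: 30.0
```

```bash
python3 -c "
from h import *
print(beam()['dz'],f(2),ctrl.get_obs()['tool_pos'])"
```

```text
0.0 [-0.21 -0.04 -2.32] [ 0.54820882 -0.01464058  0.16496472]
```

Captured: the beam is back on its stop and the force is back to the ring's own weight. Sliding down the pin now.

>>> {"method": "jog_arm", "body": {
  "plan": [
    [[0.3, 0, 0, 0.004, 0, 0, 0], [0.3, 0, 0, 0.008, 0, 0, 0], [0.3, 0, 0, 0.012, 0, 0, 0], [0.3, 0, 0, 0.016, 0, 0, 0], [0.3, 0, 0, 0.02, 0, 0, 0], [0.3, 0, 0, 0.02, 0, 0, 0]]
  ]
}}

```text
clock: 19.4
tool_pos: [0.5481, -0.0148, 0.1446]
orientation: [180.0, 0.0, -21.1]
force: [-0.8, 0.9, -2.4]
opening: 0.0466
gripper_force: 30.0
```

```bash
python3 -c "
from h import *
print(beam()['dz'],f(2),ctrl.get_obs()['tool_pos'])"
```

```text
0.0 [-0.96  1.09 -2.62] [ 0.54820876 -0.01473407  0.14501547]
```

>>> {"method": "jog_arm", "body": {
  "plan": [
    [[0.3, -0.0003, -0.0002, 0.004, 0, 0, 0], [0.3, -0.0003, -0.0002, 0.008, 0, 0, 0], [0.3, -0.0003, -0.0002, 0.012, 0, 0, 0], [0.3, -0.0003, -0.0002, 0.015, 0, 0, 0], [0.3, -0.0003, -0.0002, 0.018, 0, 0, 0], [0.3, -0.0003, -0.0002, 0.021, 0, 0, 0], [0.3, -0.0003, -0.0002, 0.023, 0, 0, 0], [0.3, -0.0003, -0.0002, 0.023, 0, 0, 0]]
  ]
}}

```text
clock: 20.55
tool_pos: [0.5482, -0.0144, 0.1221]
orientation: [180.0, 0.0, -21.1]
force: [-0.6, -0.7, -0.4]
opening: 0.0468
gripper_force: 30.0
```

```bash
python3 -c "
from h import *
print(beam()['dz'],f(2),ctrl.get_obs()['tool_pos'])"
```

```text
0.0068 [-0.1  -1.23 -0.42] [ 0.54820237 -0.01442439  0.1222798 ]
```

>>> {"method": "jog_arm", "body": {
  "plan": [
    [[0.75, 0, 0, 0, 0, 0, 0], [0.75, 0, 0, 0, 0, 0, 0], [0.75, 0, 0, 0, 0, 0, 0], [0.75, 0, 0, -0.02, 0, 0, 0], [0.75, 0, 0, -0.07, 0, 0, 0], [0.75, 0, 0, -0.1, 0, 0, 0], [0.75, 0, 0, -0.1, 0, 0, 0], [0.75, 0.06, 0.16, -0.1, 0, 0, 0], [0.75, 0.06, 0.16, -0.1, 0, 0, 0], [0.75, 0.06, 0.16, -0.1, 0, 0, 0], [0.75, 0.06, 0.16, -0.1, 0, 0, 0]]
  ]
}}

```text
clock: 22.08
tool_pos: [0.5455, -0.1879, 0.2208]
orientation: [180.0, 0.1, -21.4]
force: [0.3, -0.1, -1.1]
opening: 0.0658
gripper_force: 0.0
```

```bash
python3 -c "
from h import *
print(beam(),beam(),f(2),ctrl.get_obs()['tool_pos'])
s=snap('scene'); save('p1',cv2.convertScaleAbs(cv2.resize(s['image'][150:270,300:440],None,fx=5,fy=5,interpolation=cv2.INTER_CUBIC),alpha=1.2)[:600,:700])"
```

```text
{'uv': (414, 157), 'du': 1.5, 'dv': 3.75, 'dz': np.float64(0.0146), 'angle': np.float64(0.103), 'score': 0.935} {'uv': (414, 157), 'du': 1.5, 'dv': 3.75, 'dz': np.float64(0.0146), 'angle': np.float64(0.103), 'score': 0.935} [-0.4   0.9  -0.04] [ 0.54632165 -0.18457923  0.22168962]
```

View pics/p1.png

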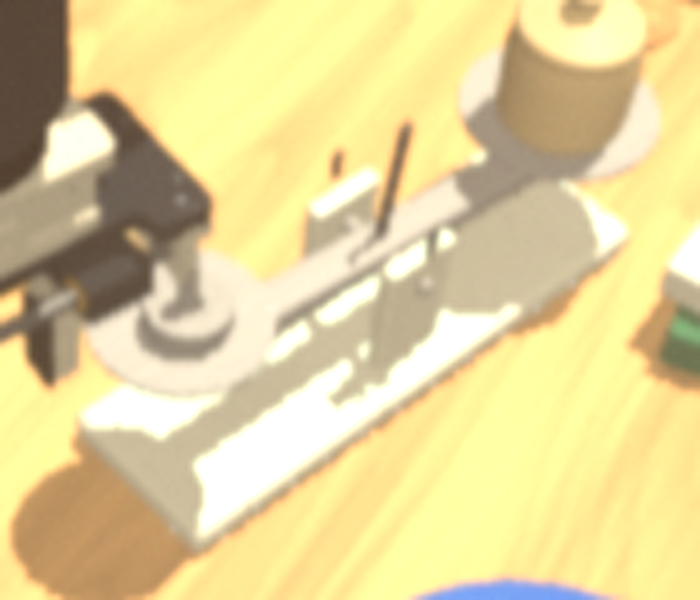

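The picture shows w200 flat around the pin at about (337,211), and the jar risen 3.75 px. The beam is near +0.10 rad, so the jar weighs about 300 g and w100 is the next weight.

>>> {"method": "jog_arm", "body": {
  "plan": [
    [[0.6, -0.086, 0.07, 0, 0, 0, 0], [0.6, -0.086, 0.07, 0, 0, 0, 0], [0.6, -0.086, 0.07, 0.05, 0, 0, 0], [0.6, -0.086, 0.07, 0.11, 0, 0, 0], [0.6, -0.086, 0.07, 0.17, 0, 0, 0], [0.6, -0.086, 0.07, 0.19, 0, 0, 0], [0.6, -0.086, 0.07, 0.19, 0, 0, 0]]
  ]
}}

```text
clock: 23.2
tool_pos: [0.4401, -0.2186, 0.0309]
orientation: [179.9, 0.2, -21.0]
force: [0.2, -1.0, 0.4]
opening: 0.0524
gripper_force: 0.0
```

>>> {"method": "jog_arm", "body": {
  "plan": [
    [[0.6, 0, 0, 0.03, 0, 0, 0], [0.6, 0, 0, 0.045, 0, 0, 0], [0.6, 0, 0, 0.052, 0, 0, 0], [0.6, 0, 0, 0.052, 0, 0, 0], [0.3, 0, 0, 0.052, 0, 0, 0], [0.3, 0, 0, 0.052, 0, 0, 0], [0.3, 0, 0, 0.052, 0, 0, 0]]
  ]
}}

```text
clock: 24.08
tool_pos: [0.4415, -0.2196, -0.0192]
orientation: [-180.0, -0.1, -21.1]
force: [-0.4, 1.0, 5.6]
opening: 0.0344
gripper_force: 30.0
```

```bash
python3 -c "
from h import *
o=ctrl.get_obs();print(o['opening'],o['gripper_force'],f(2),o['tool_pos'])"
```

```text
0.03444636686336185 30.001151631586254 [-0.99  1.18  6.35] [ 0.44154442 -0.21963389 -0.01918392]
```

The ring is gripped but the tips are pressing the table at 6 N, so I'll regrip 3 mm higher.

>>> {"method": "jog_arm", "body": {
  "plan": [
    [[0.5, 0, 0, 0, 0, 0, 0], [0.5, 0, 0, 0, 0, 0, 0], [0.5, 0, 0, -0.004, 0, 0, 0], [0.5, 0, 0, -0.004, 0, 0, 0], [0.25, 0, 0, -0.004, 0, 0, 0], [0.25, 0, 0, -0.004, 0, 0, 0], [0.25, 0, 0, -0.004, 0, 0, 0]]
  ]
}}

```text
clock: 25.05
tool_pos: [0.441, -0.2196, -0.0158]
orientation: [180.0, 0.0, -21.1]
force: [-0.2, 0.7, 0.8]
opening: 0.0341
gripper_force: 30.0
```

```bash
python3 -c "
from h import *
o=ctrl.get_obs();print(o['opening'],o['gripper_force'],f(2),o['tool_pos'])"
```

```text
0.03414115819263602 30.00014872290194 [-0.17  0.24  1.45] [ 0.44102228 -0.21956462 -0.01584292]
```

>>> {"method": "jog_arm", "body": {
  "plan": [
    [[0.2, 0, 0, -0.04, 0, 0, 0], [0.2, 0, 0, -0.1, 0, 0, 0], [0.2, 0, 0, -0.16, 0, 0, 0], [0.2, 0, 0, -0.215, 0, 0, 0], [0.2, 0.026, -0.23, -0.215, 0, 0, 0], [0.2, 0.026, -0.23, -0.215, 0, 0, 0], [0.2, 0.026, -0.23, -0.215, 0, 0, 0], [0.2, 0.026, -0.23, -0.215, 0, 0, 0], [0.2, 0.026, -0.23, -0.215, 0, 0, 0], [0.2, 0.026, -0.23, -0.215, 0, 0, 0], [0.2, 0.026, -0.23, -0.215, 0, 0, 0]]
  ]
}}

```text
clock: 26.52
tool_pos: [0.5476, -0.0153, 0.1991]
orientation: [180.0, 0.0, -21.2]
force: [-0.4, -0.5, 0.0]
opening: 0.0342
gripper_force: 30.0
```

```bash
python3 -c "
from h import *
s=snap('scene'); np.save('s4.npy',s,allow_pickle=True)
o=ctrl.get_obs(); p=o['tool_pos'];print(p,o['opening'],f(2),beam()['angle'])
c=p+[0,0,.0158]; e=np.array([proj(s,c+[.0175*np.cos(q),.0175*np.sin(q),0]) for q in np.linspace(0,6.28,90)]); print(proj(s,c),e.min(0),e.max(0))
u,v=proj(s,c).astype(int); print(u,v); print(cv2.cvtColor(s['image'],cv2.COLOR_RGB2GRAY)[v-3:v+11,u-5:u+13])
"
```

```text
[ 0.54771499 -0.01534325  0.19927695] 0.03382458294499406 [ 0.02  0.65 -1.07] 0.103
[338.14468544 192.99496336] [330.95472743 187.74253395] [345.33820376 198.3764861 ]
338 192
[[100  83  91 104 109 113 112 107 109 113 116 113  98  83 105 146 170 180]
 [ 98  84  99 108 113 120 120 111 111 116 117 117 115 115 137 174 189 191]
 [ 94  84 104 113 116 122 122 115 117 116 116 119 136 160 175 190 193 193]
 [103  89 108 116 119 119 120 119 118 116 115 119 150 182 193 194 193 193]
 [113  93 108 118 118 119 119 120 119 116 111 122 161 189 196 194 194 193]
 [119  96 105 114 116 115 116 117 116 111 111 131 176 192 195 194 192 193]
 [118  96 104 110 114 114 113 115 112 112 119 151 184 195 194 193 193 194]
 [124 110 111 114 114 114 114 115 119 128 147 175 191 194 193 193 193 196]
 [154 148 139 135 132 131 132 135 148 166 179 189 194 194 193 193 196 199]
 [186 183 176 171 169 169 169 172 180 188 193 195 194 193 195 196 198 202]
 [197 197 195 192 190 190 191 191 194 196 197 196 195 195 196 200 201 205]
 [200 199 195 190 187 187 189 193 195 196 197 196 195 197 200 203 204 206]
 [197 194 181 165 159 158 170 187 194 196 196 196 196 198 201 205 205 205]
 [196 187 161 138 129 130 147 179 191 194 196 195 196 198 202 204 206 204]]
```

>>> {"method": "jog_arm", "body": {
  "plan": [
    [[0.2, 0.001, -0.001, 0.01, 0, 0, 0], [0.2, 0.001, -0.001, 0.022, 0, 0, 0], [0.2, 0.001, -0.001, 0.03, 0, 0, 0], [0.2, 0.001, -0.001, 0.034, 0, 0, 0], [0.2, 0.001, -0.001, 0.038, 0, 0, 0], [0.2, 0.001, -0.001, 0.042, 0, 0, 0], [0.2, 0.001, -0.001, 0.042, 0, 0, 0]]
  ]
}}

```text
clock: 27.6
tool_pos: [0.5494, -0.0138, 0.1569]
orientation: [180.0, 0.0, -21.1]
force: [-0.5, -0.1, 0.6]
opening: 0.0342
gripper_force: 30.0
```

```bash
python3 -c "
from h import *
o=ctrl.get_obs(); print(beam(),o['tool_pos'],f(2))"
```

```text
{'uv': (414, 157), 'du': 2.25, 'dv': 5.75, 'dz': np.float64(0.0224), 'angle': np.float64(0.051), 'score': 0.894} [ 0.54939603 -0.01381945  0.15694892] [-0.22 -0.16 -0.03]
```

>>> {"method": "jog_arm", "body": {
  "plan": [
    [[0.2, 0, 0.001, 0, 0, 0, 0], [0.2, 0, 0.0018, 0, 0, 0, 0], [0.2, 0, 0.0018, 0, 0, 0, 0]]
  ]
}}

```text
clock: 28.12
tool_pos: [0.5487, -0.0156, 0.1572]
orientation: [-180.0, 0.0, -21.1]
force: [0.1, 1.2, -0.8]
opening: 0.0339
gripper_force: 30.0
```

```bash
python3 -c "
from h import *
o=ctrl.get_obs(); print(beam()['dz'],o['tool_pos'],f(2))"
```

```text
0.0185 [ 0.54874398 -0.01560411  0.15716086] [ 0.18  0.07 -0.82]
```

```bash
python3 -c "
from h import *
for _ in range(6): b=beam()
print(b['dz'],f(4),beam()['dz'])"
```

```text
0.0136 [ 0.25 -0.52 -1.23] 0.0136
```

Captured: the pan is back at its free height. Sliding down.

>>> {"method": "jog_arm", "body": {
  "plan": [
    [[0.2, 0, 0, 0.004, 0, 0, 0], [0.2, 0, 0, 0.008, 0, 0, 0], [0.2, 0, 0, 0.012, 0, 0, 0], [0.2, 0, 0, 0.015, 0, 0, 0], [0.2, 0, 0, 0.015, 0, 0, 0]]
  ]
}}

```text
clock: 29.45
tool_pos: [0.5486, -0.0156, 0.1418]
orientation: [180.0, 0.0, -21.1]
force: [0.0, 0.6, -1.1]
opening: 0.0344
gripper_force: 30.0
```

```bash
python3 -c "
from h import *
o=ctrl.get_obs(); print(beam()['dz'],o['tool_pos'],f(4))"
```

```text
0.0146 [ 0.54862935 -0.01557767  0.14182348] [ 0.11  0.46 -1.27]
```

>>> {"method": "jog_arm", "body": {
  "plan": [
    [[0.2, 0, 0, 0.004, 0, 0, 0], [0.2, 0, 0, 0.007, 0, 0, 0], [0.2, 0, 0, 0.01, 0, 0, 0], [0.2, 0, 0, 0.013, 0, 0, 0], [0.2, 0, 0, 0.016, 0, 0, 0], [0.2, 0, 0, 0.016, 0, 0, 0], [0.2, 0, 0, 0.016, 0, 0, 0]]
  ]
}}

```text
clock: 30.58
tool_pos: [0.5488, -0.0155, 0.1262]
orientation: [180.0, 0.0, -21.1]
force: [-0.8, -0.7, -0.2]
opening: 0.0338
gripper_force: 30.0
```

```bash
python3 -c "
from h import *
o=ctrl.get_obs(); print(beam()['dz'],o['tool_pos'],f(4))"
```

```text
0.0243 [ 0.54880329 -0.01546986  0.12618222] [-0.32 -0.09 -0.14]
```

>>> {"method": "jog_arm", "body": {
  "plan": [
    [[0.6, 0, 0, 0, 0, 0, 0], [0.6, 0, 0, 0, 0, 0, 0], [0.6, 0, 0, 0, 0, 0, 0], [0.6, 0, 0, -0.02, 0, 0, 0], [0.6, 0, 0, -0.07, 0, 0, 0], [0.6, 0, 0, -0.1, 0, 0, 0], [0.6, 0, 0, -0.1, 0, 0, 0], [0.6, 0.06, 0.16, -0.1, 0, 0, 0], [0.6, 0.06, 0.16, -0.1, 0, 0, 0], [0.6, 0.06, 0.16, -0.1, 0, 0, 0], [0.6, 0.06, 0.16, -0.1, 0, 0, 0], [0.6, 0.06, 0.16, -0.1, 0, 0, 0], [0.6, 0.06, 0.16, -0.1, 0, 0, 0], [0.6, 0.06, 0.16, -0.1, 0, 0, 0], [0.6, 0.06, 0.16, -0.1, 0, 0, 0]]
  ]
}}

```text
clock: 32.7
tool_pos: [0.5472, -0.1857, 0.2263]
orientation: [-180.0, -0.0, -21.1]
force: [-0.4, -0.4, -0.5]
opening: 0.0528
gripper_force: 0.0
```

```bash
python3 -c "
from h import *
a=beam()
for _ in range(5): b=beam()
print(a,b,f(2),ctrl.get_obs()['tool_pos'])
i=snap('scene'); j=np.load('scene.npy',allow_pickle=True).item()
# pointer lean: dark pixels between rows 172..192
for s in(j,i):
    g=cv2.cvtColor(s['image'],cv2.COLOR_RGB2GRAY)[172:193,372:390]; y,x=np.nonzero(g<95); y=y+172;x=x+372
    print(len(x),[ (r,round(x[y==r].mean(),1)) for r in np.unique(y)])
for th in(.2,.1,0,-.03): # expected pointer direction, image column change per row
    A=np.array([.5875,.127,.10]); d=np.array([-.26*0+np.sin(th)*.26,np.sin(th)*.965,np.cos(th)])*.06
    q=proj(i,A+d)-proj(i,A); print(th,(q[0]/q[1]).round(2))
"
```

```text
{'uv': (414, 157), 'du': 2.75, 'dv': 7.75, 'dz': np.float64(0.0301), 'angle': np.float64(-0.001), 'score': 0.862} {'uv': (414, 157), 'du': 2.75, 'dv': 7.75, 'dz': np.float64(0.0301), 'angle': np.float64(-0.001), 'score': 0.861} [-0.02  0.24  0.52] [ 0.54711618 -0.18639649  0.22616763]
21 [(np.int64(175), np.float64(383.0)), (np.int64(176), np.float64(382.5)), (np.int64(177), np.float64(382.0)), (np.int64(178), np.float64(382.0)), (np.int64(179), np.float64(381.0)), (np.int64(180), np.float64(381.0)), (np.int64(181), np.float64(381.0)), (np.int64(182), np.float64(380.5)), (np.int64(183), np.float64(380.0)), (np.int64(184), np.float64(380.0)), (np.int64(185), np.float64(379.5)), (np.int64(186), np.float64(379.0)), (np.int64(187), np.float64(379.0)), (np.int64(189), np.float64(378.0)), (np.int64(190), np.float64(378.0)), (np.int64(191), np.float64(377.5)), (np.int64(192), np.float64(377.0))]
6 [(np.int64(179), np.float64(378.0)), (np.int64(180), np.float64(378.0)), (np.int64(186), np.float64(377.0)), (np.int64(190), np.float64(376.0)), (np.int64(191), np.float64(376.0)), (np.int64(192), np.float64(376.0))]
0.2 -0.33
0.1 -0.25
0 -0.16
-0.03 -0.13
```

The jar rise gives a beam angle of about -0.001 rad, and the pointer slope of about -0.16 matches level. Handing in.

```bash
python3 -c "
from plant import ctrl
print(ctrl.close_job())"
```

```text
the job is handed in; nothing more can be done
None
```

The jar weighs about 300 g: with w200 and w100 stacked on the pin, the beam settled within about 0.01 rad of level by camera. I handed the job in at about 33 s and got no verdict back; w50 and w150 stayed on the table.

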